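# Measure the slate board with the tape measure

## Robot

A 6-joint arm with a two-finger parallel gripper is mounted at the origin on a cart in front of the work surface, level with it; the furniture and walls round the work are solid. World frame = base frame: x ahead of the robot, y to its left, z up, the work surface at z = 0. Lengths are in mm, angles in degrees, forces in N, time in s.
With the tool pointing down it reaches from about 350 to 850 mm from the base axis. Payload 8.1 kg.
Tool frame: the origin (TCP) lies at the very end of the fingers, on their centre line; the grasp point (between the pads) lies 19 mm behind it (r.grasp_offset is the distance from the TCP to the grasp point, in mm); z points along the fingers, y is the line along which they close (so a half turn about z gives the same grasp; the last joint's range is limited). The gripper opens to 85 mm and grips with 20 to 120 N. Pads are 22 mm wide; open, the fingers measure 114 mm over their backs; the gripper's body (76 mm by 85 mm) begins 54 mm behind the grasp point. The pads swing forward as they close: fully open they stand 13 mm farther back than shut.
Start: joints at [-75.825, 7.471, 85.268, -0, 87.261, -4.893], TCP at [196.035, -567.076, 231.292] pointing down, gripper open.
Joint ranges: [-169.43, 169.43], [-51.17, 129.36], [1.28, 143.12], [-76.62, 256.62], [0, 156.53], [-152.29, 152.29]. Speed limits (degrees/s): [136.94, 136.94, 159.86, 180, 180, 180].

## Interface

Orientations are given as [roll, pitch, yaw] about the fixed x, y, z axes, in that order (R = Rz(yaw) Ry(pitch) Rx(roll)).
In Python, from bench import r gives the robot as it stands.
- The arm moves only by the tool carry_out, never from a script. Its argument "commands" is a list of rows, each an object with "jaw": the finger opening in m, from 0 to 0.0854; "translation": the shift along the tool's x, y, z in m, a list of three; "spin": the turn about the tool's z in rad. A call has exactly 8 rows; each row shifts and turns the commanded pose from where the row before left it, along the tool's axes as they then stand; what a row does not reach is not made up. A row lasts 1/12 s, in which the tool goes at most 41.7 mm and 7.16 degrees, less where a joint would pass 70% of its speed; a pose out of reach is approached as far as the arm can. A call is refused whole if a number of a shift passes 0.0417 or a number of a turn 0.125, either way. A call with a gripper value outside its range is refused whole. The fingers move at their own pace and stop on an object; "squeeze" is the grip in N (left out, the last holds). Time passes only in rows, so rows that do not move let the fingers close, or fill a call up. It gives the time, the measured TCP pose, the force, the opening and the grip force at its end, in the units of the state.
- r.sense(): the state, without advancing time (a new reading comes with each control period).
- r.snapshot(name): name is "side" or "top"; returns a dict with "pixels" (480x640x3 uint8, blue, green, red), "K" (3x3 intrinsics, pixels), "dist_coeffs" ([k1, k2, p1, p2, k3] as OpenCV has them; the pictures are not rectified), "extrinsics" (4x4, takes a point from camera to world coordinates). Camera axes: x right, y down, z forward; pixel columns grow to the right and rows downward; lengths in mm; the calibration is good to about 2 mm. A picture is of the moment at which its call begins. There is no depth.
- r.hand_in(): hands the job in; it is judged then, once.
Trained networks look in a picture, given as the dict that the camera call returned (one of the last four; its "shot" number tells which), for a name from the list of things; names that differ only in an ending like _2 or _b are one class to them, and where a whole thing is asked for, a point or a joint stands for the part that bears it (a point fixed in the world has none). Each returns a list of dicts, best first, with "score" (0 to 1); they miss things now and then, are a little off and sometimes report something else, mostly with a low value. They report only what shows in the picture. A call takes as long as a camera call. They do not tell look-alikes from the thing itself.
- r.spot_in(picture, target): "xy" ([column, row] in pixels, amid what is visible of it).
- r.regions_of(picture, target): "pixels" (480x640 bool, what is visible of it) and "xy" ([column, row] in pixels, amid what is visible of it).
- r.landmark_of(picture, target): "xy" ([column, row] in pixels: a listed point, or the origin of a listed thing).
The state is a dict: "time": time; "joint_pos": joint angles; "qd": joint speeds; "joint_efforts": joint torques, N m; "tool_pos": TCP position; "tcp_rot": TCP orientation; "ft_force": force on the tool from outside, world axes, zero at the start; "wrist_torque": the same for the moment, N m; "finger_gap": finger opening in mm; "grip_force": force on a finger pad.
Only numpy, scipy, OpenCV 4.12 (cv2) and the standard library are available. Lean on these libraries where they do the work, as an engineer would, in place of code of your own. Each camera call takes 0.05 s, during which the arm holds its last target. There are 200 camera calls.

## Task

Measure the slate board lying on the carton: hook the end of the tape measure over the slate's overhanging end, draw the case back along the slate until it stands on the carton snug against the slate's other end, and press the red lock lever down flat. Then take the locked tape away and stand it upright on the block of yellow order slips with the measured length still out, and let go. Leave the slate where it lies and do not disturb the other things.

Things in the scene. Friction and masses are not known exactly. Their poses are not given: they have to be found in the camera images.
- tape_measure: orange and black tape measure, 0.33 to 0.47 kg, standing upright. Case 72 (x) x 36 (y) x 60 (z) mm, flat sides; origin: centre of its underside, +x towards the hook, z up. Grasp from above across the 36 mm, about 40 mm above its underside, 6 mm behind its middle. Front face 36 mm ahead of the origin. It starts on the order slips, the hook just past their +y edge
- tape_blade (a joint): how far the blade is drawn out beyond fully home, m: 0 home, 0.215 at most. A spring pulls it in with 1.0 N at 0, rising to 1.5 N at 0.2. The hook's inner face is 3 mm + this value ahead of the case's front face (0.197 when the slate is measured snugly)
- tape_lock (a joint): red lock lever on the top of the case, hinged at its rear: 0 raised (blade free), 0.42 rad pressed flat (blade clamped; from about 0.3 on). It stays where it is left; pressing it flat takes about 5 N straight down at its tip
- tape_lock_tip (a point): middle of the upper face of the lock lever, near its free front end: 11 mm ahead of the case's origin and 74 mm above its underside when raised; 15 mm ahead and 66 mm above when flat. The lever is 18 mm wide
- tape_hook (a point): inner face of the steel end hook at the level of the blade's underside. The hook is a lip 19 mm wide, 2.2 mm thick, reaching 20 mm below this point (so 10 mm below the case's underside)
- tape_mouth (a point): where the blade leaves the case: middle of the front face, 10 mm above the case's underside. The blade is stiff, 19 mm wide, 1.4 mm thick, and runs straight out ahead along the case's +x; its underside is at this height
- slate: dark grey slate board, 200 (x) x 120 (y) x 8 (z) mm, 0.54 to 0.72 kg, loose, lying flat on the carton; origin at the centre of its underside; +x points to the end that overhangs the carton's end
- slate_far_end (a point): middle of the top edge of the overhanging end of the slate
- slate_near_end (a point): middle of the top edge of the slate's other end, which lies on the carton
- carton: brown shipping carton 320 (x) x 200 (y) x 55 (z) mm, fixed; origin at the centre of its underside. The slate overhangs its +x end by 16 to 30 mm; some 0.14 m of its top is bare behind the slate's other end
- order_pads: block of yellow order slips, 77 (x) x 107 (y) x 21 (z) mm, fixed; origin at the centre of its underside
- calculator: dark pocket calculator 118 x 67 x 14 mm, bystander; origin at the centre of its underside
- pen: black ball pen 145 mm long, bystander
- brew_timer: white minute timer with a red knob, 62 mm across, 40 mm high, bystander
- brew_cup: small cream cup with a handle, 59 mm across, 56 mm high, bystander
- label_roll: roll of white labels lying flat, 80 mm across, 27 mm high, bystander
- marker: white and black marker pen 135 mm long, bystander
Mind the look-alikes: they are no part of the job. What is shaped like the tape_measure but purple is not meant.

How it is judged (in metres and radians):
On the way, in this order (a step that is already met when the one before it is completed fails the run):
1. the tape's hook is over the overhanging end of the slate and the blade is drawn out along it, with the case standing at the slate's other end (x of tape_hook in the frame of slate_far_end between -0.004 and 0.005 m and y of tape_hook in the frame of slate_far_end between -0.045 and 0.045 m and z of tape_hook in the frame of slate_far_end between -0.003 and 0.012 m and x of tape_mouth in the frame of slate_near_end between -0.005 and 0.005 m and z of tape_mouth in the frame of slate_near_end below 0.006 m and y of tape_mouth in the frame of slate_near_end between -0.045 and 0.045 m and value of joint tape_lock below 0.25 rad), for 0.1 s.
2. there, the lock lever is pressed flat with the slate's length (within 5 mm) on the tape (value of joint tape_lock above 0.36 rad and x of tape_hook in the frame of slate_far_end between -0.005 and 0.006 m and value of joint tape_blade between 0.192 and 0.202 m), for 0.1 s.
At the end, for the whole second after the job is handed in: The tape measure stands upright and at rest on the order slips (case centre over the block, within 30 mm across and 45 mm along of its middle), released, lever flat (over 0.34 rad), blade still out by the slate's length within 5 mm (joint 0.192 to 0.202) (value of joint tape_lock above 0.34 rad and value of joint tape_blade between 0.192 and 0.202 m and x of tape_measure in the frame of order_pads between -0.03 and 0.03 m and y of tape_measure in the frame of order_pads between -0.045 and 0.045 m and z of tape_measure in the frame of order_pads between 0.017 and 0.026 m and angle between tape_measure's own z axis and vertical below 0.12 rad and contact force between tape_measure and order_pads above 1 N and linear speed of tape_measure below 0.02 m/s); the robot touches nothing.
It fails at once if the slate is shifted by more than 20 mm (distance of slate from where it was at the start of the episode above 0.02 m).
It fails at once if a bystander is moved by more than 20 mm (distance of any of calculator, pen, brew_timer, brew_cup, label_roll, marker from where it was at the start of the episode above 0.02 m).
It also fails if it takes over 59 s, if anything falls off the work surface, if the arm or the gripper's body presses on something with over 40 N, if the wrist force passes 120 N, or if a joint passes its speed limit or range.

## Working session

There is one attempt and no reset: what is moved stays moved. The work goes in short steps, Python scripts to look and compute and a tool call to move; the robot and the scene stay as the last step left them, time stands still between calls to the robot, and variables do not carry over. Pictures are saved under pics/ and viewed, at most 10 in all, crops included, and the job is handed in when it is done.

Besides the shell and the picture viewer there is one more tool, called by a JSON object that holds its "fn" and its "kwargs". carry_out: Moves the arm, as the interface text tells. Its arguments: {"type":"object","properties":{"commands":{"type":"array","items":{"type":"object","properties":{"jaw":{"type":"number"},"translation":{"type":"array","items":{"type":"number"}},"spin":{"type":"number"}}}},"squeeze":{"type":"number"}},"required":["commands"]}

```bash
mkdir -p pics; ls
cat > h.py <<'E'
import numpy as np, cv2
from bench import r
def ray(p,xy):
    K=np.array(p["K"],float);d=np.array(p["dist_coeffs"],float);T=np.array(p["extrinsics"],float)
    u=cv2.undistortPoints(np.array([[xy]],float),K,d)[0,0]
    return T[:3,3],T[:3,:3]@np.array([u[0],u[1],1.])
def at(p,xy,z):
    o,d=ray(p,xy);return o+d*(z-o[2])/d[2]
def proj(p,X):
    T=np.linalg.inv(np.array(p["extrinsics"],float))
    return cv2.projectPoints(np.atleast_2d(np.array(X,float)),cv2.Rodrigues(T[:3,:3])[0],T[:3,3],np.array(p["K"],float),np.array(p["dist_coeffs"],float))[0][:,0]
def tri(a,xa,b,xb):
    o,d=ray(a,xa);q,e=ray(b,xb);d=d/np.linalg.norm(d);e=e/np.linalg.norm(e)
    s=np.linalg.lstsq(np.c_[d,-e],q-o,rcond=None)[0]
    A,B=o+d*s[0],q+e*s[1];return (A+B)/2,np.linalg.norm(A-B)
E
python3 - <<'E'
from h import *
P={}
for n in("top","side"):
    P[n]=p=r.snapshot(n);cv2.imwrite(f"pics/{n}0.png",p["pixels"]);print(n,np.round(np.array(p["extrinsics"])[:3,3]))
    for t in("tape_measure","tape_lock_tip","tape_hook","tape_mouth","slate","slate_far_end","slate_near_end","carton","order_pads"):
        print(n,t,[(np.round(q["xy"],1).tolist(),round(q["score"],2)) for q in r.landmark_of(p,t)[:3]])
print(r.sense()["time"], r.grasp_offset)
E
```

```text
pics
top [ 332.  -30. 1539.]
top tape_measure [([145.4, 300.2], 0.91), ([201.9, 233.6], 0.72)]
top tape_lock_tip [([188.5, 225.2], 0.46), ([139.3, 264.0], 0.37)]
top tape_hook []
top tape_mouth [([127.3, 293.1], 0.97), ([184.7, 228.4], 0.85)]
top slate [([312.4, 217.3], 0.63)]
top slate_far_end [([268.4, 221.0], 0.56)]
top slate_near_end [([351.4, 210.0], 0.75)]
top carton [([344.6, 214.2], 0.75)]
top order_pads [([208.0, 234.7], 0.89)]
side [ 563. 1133.  573.]
side tape_measure [([313.5, 329.5], 0.63), ([405.8, 379.3], 0.59)]
side tape_lock_tip [([365.7, 378.7], 0.62), ([315.1, 329.0], 0.36), ([309.8, 303.1], 0.35)]
side tape_hook [([403.0, 391.6], 0.69), ([311.3, 337.9], 0.43), ([319.5, 333.1], 0.37)]
side tape_mouth [([402.1, 392.8], 0.94), ([316.0, 335.2], 0.87)]
side slate [([307.6, 260.5], 0.98)]
side slate_far_end [([311.5, 271.8], 0.81), ([306.9, 261.8], 0.43)]
side slate_near_end [([299.8, 235.3], 0.8), ([313.4, 272.5], 0.73)]
side carton []
side order_pads [([317.4, 335.2], 0.68), ([289.2, 221.2], 0.68)]
1.0 18.700000000000003
```

View pics/top0.png

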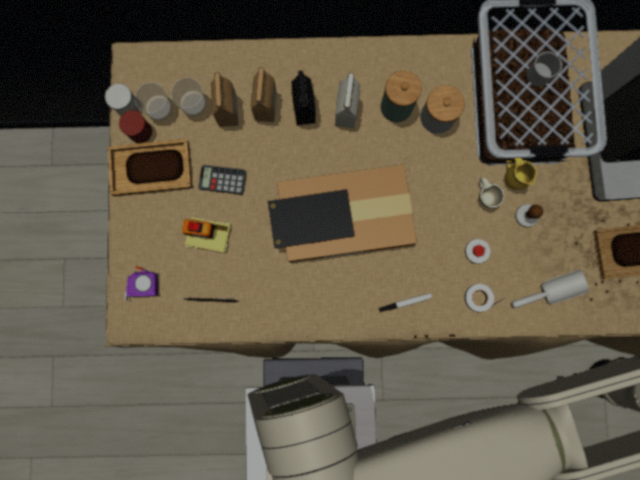

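View pics/side0.png

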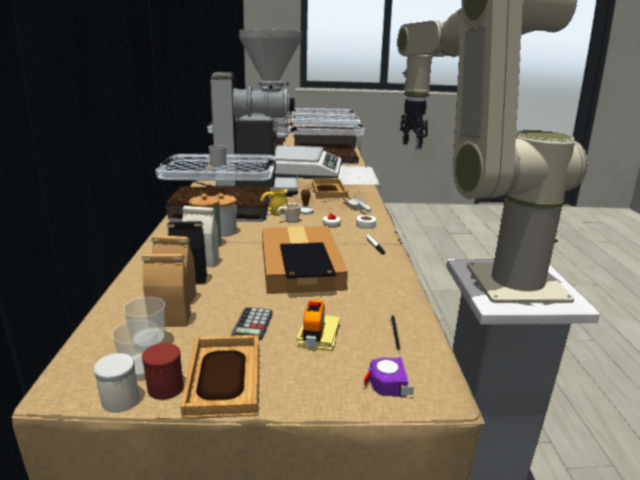

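Top view: the orange tape lies on the yellow slips at (197,228), and the purple look-alike is at (142,284). In the side view the orange one is at (313,318) and the purple one at (388,376). I choose the orange one. The slate runs from (270,222) to (352,215), with its overhanging end to the left.

Run:
```python
from h import *
p=r.snapshot("top");s=r.snapshot("side")
K=np.array(p["K"]);print("K",K[0,0],K[0,2],K[1,2])
im=p["pixels"]
def rect(m,z,name):
    m=m.astype(np.uint8);n,l,st,c=cv2.connectedComponentsWithStats(m);k=1+np.argmax(st[1:,4]);m=(l==k)
    cs,_=cv2.findContours(m.astype(np.uint8),cv2.RETR_EXTERNAL,cv2.CHAIN_APPROX_NONE)
    c=max(cs,key=cv2.contourArea)[:,0]
    W=np.array([at(p,q,z)[:2] for q in c]);R=cv2.minAreaRect(W.astype(np.float32))
    print(name,int(m.sum()),np.round(R[0],1),np.round(R[1],1),round(R[2],1),"corners",np.round(cv2.boxPoints(R)).tolist())
for t,z in(("slate",63),("order_pads",21),("carton",55),("tape_measure",81)):
    for q in r.regions_of(p,t)[:2]: rect(q["pixels"],z,t+" %.2f"%q["score"])
for t,z in(("tape_mouth",31),("tape_lock_tip",95),("slate_far_end",63),("slate_near_end",63)):
    for q in r.landmark_of(p,t)[:2]: print(t,np.round(at(p,q["xy"],z),1),round(q["score"],2))
    for q in r.landmark_of(s,t)[:2]: print(t,"side",np.round(at(s,q["xy"],z),1),round(q["score"],2))
b=im.astype(int)
o=(b[...,2]>150)&(b[...,1]<130)&(b[...,0]<60);o[:, :170]=0;o[:,230:]=0;o[:205]=0;o[260:]=0
rect(o,81,"orange")
c=im[205:260,165:235];cv2.imwrite("pics/crop.png",np.hstack([cv2.resize(c,(400,314),interpolation=cv2.INTER_CUBIC),cv2.resize(s["pixels"][285:355,280:350],(314,314),interpolation=cv2.INTER_CUBIC)]))
x=r.sense();print(x["tool_pos"],x["tcp_rot"],x["finger_gap"],x["ft_force"])
```

```text
K 609.2108487582811 313.4524407922313 236.48241082837686
slate 0.80 3924 [560.7 -13.6] [120.4 201.3] 7.5 corners [[488.0, 78.0], [514.0, -121.0], [633.0, -106.0], [607.0, 94.0]]
slate 0.22 1181 [663.6 205. ] [117.7  65.6] 82.4 corners [[623.0, 151.0], [688.0, 142.0], [704.0, 259.0], [639.0, 268.0]]
order_pads 0.80 767 [531.6 247.8] [107.7  76. ] 79.4 corners [[484.0, 202.0], [559.0, 188.0], [579.0, 294.0], [504.0, 308.0]]
carton 0.69 7314 [ 574.  -101.5] [208.1 322.3] 6.8 corners [[452.0, 46.0], [490.0, -274.0], [696.0, -249.0], [658.0, 71.0]]
tape_measure 0.80 486 [539.2 260.6] [78.5 38.6] 78.8 corners [[513.0, 226.0], [551.0, 218.0], [566.0, 295.0], [528.0, 303.0]]
tape_measure 0.57 796 [407.6 396.2] [65.6 81.7] 4.4 corners [[372.0, 434.0], [378.0, 353.0], [443.0, 358.0], [437.0, 439.0]]
tape_mouth [541.7 293.7  31. ] 0.9
tape_mouth [384.8 445.6  31. ] 0.84
tape_mouth side [548.  310.6  31. ] 0.74
tape_mouth side [394.5 466.2  31. ] 0.68
tape_lock_tip [451.9 402.5  95. ] 0.43
tape_lock_tip [548.2 -19.2  95. ] 0.43
tape_lock_tip side [548.5 292.8  95. ] 0.51
tape_lock_tip side [471.7 524.8  95. ] 0.43
slate_far_end [545.6  89.   63. ] 0.68
slate_far_end side [540.3  68.5  63. ] 0.67
slate_far_end side [548.5 360.4  63. ] 0.46
slate_near_end [ 569.9 -111.9   63. ] 0.75
slate_near_end side [ 578.5 -136.1   63. ] 0.9
orange 50 [539.1 241.7] [11.  25.3] 82.1 corners [[526.0, 238.0], [551.0, 235.0], [552.0, 245.0], [527.0, 249.0]]
[ 196.03543655 -567.07036231  231.27349389] [-1.79996977e+02 -1.65162887e-03  1.90640836e+01] 85.59964562164424 [ 0.88295518  0.70069026 -0.29037959]
```

View pics/crop.png

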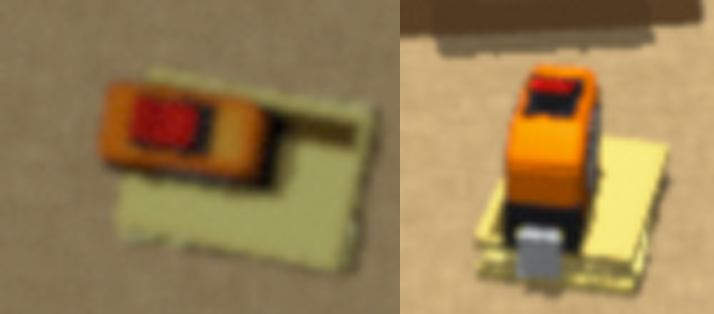

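Crop: orange case with the red lever, hook at the left (+y) end, on the slips, so this is the right tape. The slate's far end is at about (547,86), the near end at (573,-113), yaw 97.4°. The tape is at about (540,263), yaw 79°. Turning the tool first.

{"fn": "carry_out", "kwargs": {"commands": [{"jaw": 0.0854,"translation": [0,0,0],"spin": -0.125},{"jaw": 0.0854,"translation": [0,0,0],"spin": -0.125},{"jaw": 0.0854,"translation": [0,0,0],"spin": -0.125},{"jaw": 0.0854,"translation": [0,0,0],"spin": -0.125},{"jaw": 0.0854,"translation": [0,0,0],"spin": -0.125},{"jaw": 0.0854,"translation": [0,0,0],"spin": -0.125},{"jaw": 0.0854,"translation": [0,0,0],"spin": -0.125},{"jaw": 0.0854,"translation": [0,0,0],"spin": -0.125}], "squeeze": 40}}

```text
time: 2.37
tool_pos: [196.0, -567.1, 231.3]
tcp_rot: [180.0, -0.0, 76.7]
ft_force: [0.6, 0.1, -0.6]
finger_gap: 85.0
grip_force: 0.0
```

{"fn": "carry_out", "kwargs": {"commands": [{"jaw": 0.0854,"translation": [0,0,0],"spin": -0.042},{"jaw": 0.0854,"translation": [0.038,0.0076,0.0035],"spin": 0},{"jaw": 0.0854,"translation": [0.038,0.0076,0.0035],"spin": 0},{"jaw": 0.0854,"translation": [0.038,0.0076,0.0035],"spin": 0},{"jaw": 0.0854,"translation": [0.038,0.0076,0.0035],"spin": 0},{"jaw": 0.0854,"translation": [0.038,0.0076,0.0035],"spin": 0},{"jaw": 0.0854,"translation": [0.038,0.0076,0.0035],"spin": 0},{"jaw": 0.0854,"translation": [0.038,0.0076,0.0035],"spin": 0}]}}

```text
time: 3.03
tool_pos: [300.3, -314.9, 206.7]
tcp_rot: [180.0, 0.0, 78.7]
ft_force: [1.3, 0.1, 0.3]
finger_gap: 85.3
grip_force: 0.0
```

{"fn": "carry_out", "kwargs": {"commands": [{"jaw": 0.0854,"translation": [0.038,0.0076,0.0035],"spin": 0},{"jaw": 0.0854,"translation": [0.038,0.0076,0.0035],"spin": 0},{"jaw": 0.0854,"translation": [0.038,0.0076,0.0035],"spin": 0},{"jaw": 0.0854,"translation": [0.038,0.0076,0.0035],"spin": 0},{"jaw": 0.0854,"translation": [0.038,0.0076,0.0035],"spin": 0},{"jaw": 0.0854,"translation": [0.038,0.0076,0.0035],"spin": 0},{"jaw": 0.0854,"translation": [0.038,0.0076,0.0035],"spin": 0},{"jaw": 0.0854,"translation": [0.038,0.0076,0.0035],"spin": 0}]}}

```text
time: 3.7
tool_pos: [419.3, -28.2, 179.1]
tcp_rot: [179.9, 0.0, 78.8]
ft_force: [0.5, -1.0, 0.5]
finger_gap: 85.2
grip_force: 0.0
```

{"fn": "carry_out", "kwargs": {"commands": [{"jaw": 0.0854,"translation": [0.038,0.0076,0.0035],"spin": 0},{"jaw": 0.0854,"translation": [0.038,0.0076,0.0035],"spin": 0},{"jaw": 0.0854,"translation": [0.038,0.0076,0.0035],"spin": 0},{"jaw": 0.0854,"translation": [0.038,0.0076,0.0035],"spin": 0},{"jaw": 0.0854,"translation": [0.038,0.0076,0.0035],"spin": 0},{"jaw": 0.0854,"translation": [0.038,0.0076,0.0035],"spin": 0},{"jaw": 0.0854,"translation": [0,0,0],"spin": 0},{"jaw": 0.0854,"translation": [0,0,0],"spin": 0}]}}

```text
time: 4.37
tool_pos: [507.7, 186.3, 156.8]
tcp_rot: [-179.9, 0.0, 79.0]
ft_force: [-0.6, -0.4, -0.5]
finger_gap: 85.2
grip_force: 0.0
```

{"fn": "carry_out", "kwargs": {"commands": [{"jaw": 0.0854,"translation": [0.0378,0.0087,0],"spin": 0},{"jaw": 0.0854,"translation": [0.0378,0.0087,0],"spin": 0},{"jaw": 0.0854,"translation": [0,0,0.02],"spin": 0},{"jaw": 0.0854,"translation": [0,0,0.03],"spin": 0},{"jaw": 0.0854,"translation": [0,0,0.03],"spin": 0},{"jaw": 0.0854,"translation": [0,0,0.025],"spin": 0},{"jaw": 0.0854,"translation": [0,0,0.0095],"spin": 0},{"jaw": 0.0854,"translation": [0,0,0],"spin": 0}]}}

```text
time: 5.03
tool_pos: [537.5, 253.3, 40.5]
tcp_rot: [-179.7, 0.2, 78.7]
ft_force: [-0.5, 0.0, 0.7]
finger_gap: 85.3
grip_force: 0.0
```

Run:
```python
from h import *
p=r.snapshot("top");s=r.snapshot("side");x=r.sense();print(x["tool_pos"],x["tcp_rot"],x["ft_force"])
a=p["pixels"][180:280,140:260];b=s["pixels"][270:360,260:368]
cv2.imwrite("pics/g.png",np.hstack([cv2.resize(a,(400,333),interpolation=3),cv2.resize(b,(400,333),interpolation=3)]))
```

```text
[540.46626075 254.79596235  44.64719048] [ 1.79944497e+02 -2.61624049e-02  7.87210934e+01] [0.44468609 1.01129877 1.14304208]
```

View pics/g.png

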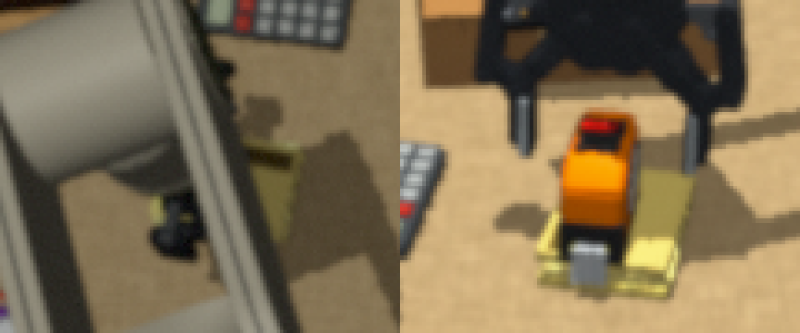

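The side crop shows the fingers straddling the orange case. Closing.

{"fn": "carry_out", "kwargs": {"commands": [{"jaw": 0.0854,"translation": [0.002,-0.001,0.002],"spin": 0},{"jaw": 0.03,"translation": [0,0,0],"spin": 0},{"jaw": 0.03,"translation": [0,0,0],"spin": 0},{"jaw": 0.03,"translation": [0,0,0],"spin": 0},{"jaw": 0.03,"translation": [0,0,0],"spin": 0},{"jaw": 0.03,"translation": [0,0,0],"spin": 0},{"jaw": 0.03,"translation": [0,0,0],"spin": 0},{"jaw": 0.03,"translation": [0,0,0],"spin": 0}], "squeeze": 50}}

```text
time: 5.8
tool_pos: [540.0, 257.6, 42.3]
tcp_rot: [179.9, -0.0, 78.8]
ft_force: [0.7, 0.0, 5.9]
finger_gap: 35.2
grip_force: 51.2
```

{"fn": "carry_out", "kwargs": {"commands": [{"jaw": 0.03,"translation": [0,0,-0.015],"spin": 0},{"jaw": 0.03,"translation": [0,0,-0.025],"spin": 0},{"jaw": 0.03,"translation": [0,0,-0.025],"spin": 0},{"jaw": 0.03,"translation": [0,0,-0.025],"spin": 0},{"jaw": 0.03,"translation": [0,0,0],"spin": -0.1},{"jaw": 0.03,"translation": [0,0,0],"spin": -0.1},{"jaw": 0.03,"translation": [0,0,0],"spin": -0.1},{"jaw": 0.03,"translation": [0,0,0],"spin": -0.025}]}}

```text
time: 6.47
tool_pos: [538.1, 257.2, 130.0]
tcp_rot: [-179.9, 0.0, 97.7]
ft_force: [0.3, 0.3, -4.1]
finger_gap: 35.4
grip_force: 50.9
```

{"fn": "carry_out", "kwargs": {"commands": [{"jaw": 0.03,"translation": [-0.02,-0.0017,0],"spin": 0},{"jaw": 0.03,"translation": [-0.033,-0.0025,0],"spin": 0},{"jaw": 0.03,"translation": [-0.035,-0.0025,0],"spin": 0},{"jaw": 0.03,"translation": [-0.035,-0.0025,0],"spin": 0},{"jaw": 0.03,"translation": [-0.035,-0.0025,0],"spin": 0},{"jaw": 0.03,"translation": [-0.028,-0.002,0],"spin": 0},{"jaw": 0.03,"translation": [-0.015,-0.001,0],"spin": 0},{"jaw": 0.03,"translation": [0,0,0],"spin": 0}]}}

```text
time: 7.13
tool_pos: [549.8, 52.9, 130.3]
tcp_rot: [-179.9, 0.1, 97.1]
ft_force: [0.5, -0.1, -4.1]
finger_gap: 35.5
grip_force: 51.0
```

Run:
```python
from h import *
p=r.snapshot("top");s=r.snapshot("side");x=r.sense();print(x["tool_pos"],x["tcp_rot"],x["ft_force"],x["finger_gap"])
for t in("tape_hook","tape_mouth","slate_far_end"):
  for pp,n in((p,"top"),(s,"side")):
    print(t,n,[(np.round(q["xy"],1).tolist(),round(q["score"],2)) for q in r.landmark_of(pp,t)[:3]])
u=np.array([-.129,.992,0]);f=x["tool_pos"]*1+u*42;f[2]=x["tool_pos"][2]-11
print("pred mouth",f,proj(s,f),"hook",proj(s,f+3*u)); print("far end",proj(s,[547.5,86,63]),proj(s,[[488,78,63],[607,94,63]]))
b=s["pixels"][200:310,240:372]
cv2.imwrite("pics/c.png",cv2.resize(b,(720,600),interpolation=3))
```

```text
[549.83086223  55.89685707 130.44550045] [-1.79908065e+02 -3.89109545e-02  9.72025359e+01] [ 0.08436573 -0.3605842  -3.57674003] 35.49957781017549
tape_hook top []
tape_hook side [([313.8, 255.1], 0.59), ([400.3, 394.5], 0.4)]
tape_mouth top [([126.0, 292.1], 0.82), ([263.3, 223.9], 0.52)]
tape_mouth side [([314.9, 257.2], 0.98), ([403.3, 391.2], 0.8)]
slate_far_end top [([271.5, 223.3], 0.77)]
slate_far_end side [([314.3, 275.0], 0.84)]
pred mouth [544.41286223  97.56085707 119.44550045] [[313.04904049 254.50752391]] hook [[313.23025189 255.03026987]]
far end [[311.25492944 274.35921764]] [[336.16062311 273.17509234]
 [285.96164665 275.54728526]]
```

View pics/c.png

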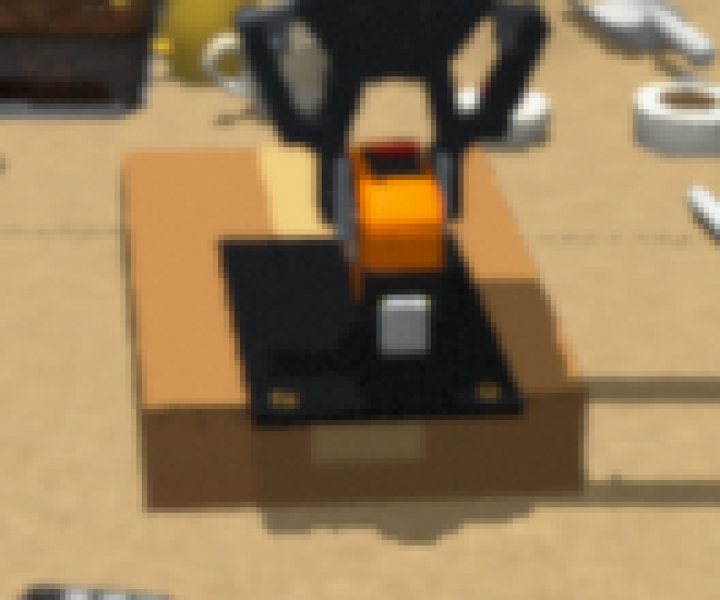

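The tape hangs upright in the fingers with the hook at about (314,255), which matches the prediction. The slate's far edge is at row ~275. Lowering just beyond the far end.

{"fn": "carry_out", "kwargs": {"commands": [{"jaw": 0.03,"translation": [0.003,0.001,0.01],"spin": 0},{"jaw": 0.03,"translation": [0,0,0.01],"spin": 0},{"jaw": 0.03,"translation": [0,0,0.01],"spin": 0},{"jaw": 0.03,"translation": [0,0,0.007],"spin": 0},{"jaw": 0.03,"translation": [0,0,0.004],"spin": 0},{"jaw": 0.03,"translation": [0,0,0.0025],"spin": 0},{"jaw": 0.03,"translation": [0,0,0],"spin": 0},{"jaw": 0.03,"translation": [0,0,0],"spin": 0}]}}

```text
time: 8.2
tool_pos: [551.2, 59.3, 87.9]
tcp_rot: [180.0, 0.0, 97.4]
ft_force: [-0.2, 0.2, -3.3]
finger_gap: 35.7
grip_force: 51.1
```

{"fn": "carry_out", "kwargs": {"commands": [{"jaw": 0.03,"translation": [-0.006,0,0],"spin": 0},{"jaw": 0.03,"translation": [-0.006,0,0],"spin": 0},{"jaw": 0.03,"translation": [-0.006,0,0],"spin": 0},{"jaw": 0.03,"translation": [-0.006,0,0],"spin": 0},{"jaw": 0.03,"translation": [-0.008,0,0],"spin": 0},{"jaw": 0.03,"translation": [-0.008,0,0],"spin": 0},{"jaw": 0.03,"translation": [-0.005,0,0],"spin": 0},{"jaw": 0.03,"translation": [0,0,0],"spin": 0}]}}

```text
time: 8.87
tool_pos: [557.1, 13.4, 87.9]
tcp_rot: [180.0, 0.0, 97.3]
ft_force: [0.9, 1.5, -3.8]
finger_gap: 35.6
grip_force: 51.0
```

Run:
```python
from h import *
p=r.snapshot("top");s=r.snapshot("side");x=r.sense();print(x["tool_pos"],x["tcp_rot"],x["ft_force"],x["finger_gap"])
for t in("tape_hook","tape_mouth","slate_far_end"):
    print(t,[(np.round(q["xy"],1).tolist(),round(q["score"],2)) for q in r.landmark_of(s,t)[:3]])
b=s["pixels"][200:310,240:372]
cv2.imwrite("pics/d.png",cv2.resize(b,(720,600),interpolation=3))
```

```text
[556.87391843  14.4836133   87.78257479] [-1.79999207e+02 -1.48287733e-02  9.73458535e+01] [ 0.23747461  0.82637561 -3.72061752] 35.40368385129103
tape_hook [([311.7, 273.0], 0.54), ([400.9, 390.7], 0.42)]
tape_mouth [([310.6, 264.9], 0.96), ([401.9, 393.3], 0.81)]
slate_far_end [([314.4, 272.0], 0.89), ([321.8, 335.7], 0.34)]
```

View pics/d.png

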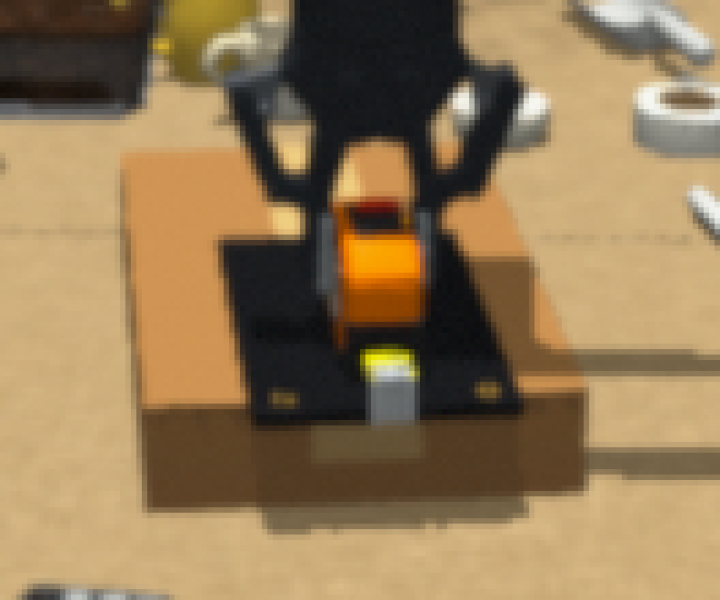

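The hook has caught the slate edge at crop (393,395) and the yellow blade is showing. Drawing back.

{"fn": "carry_out", "kwargs": {"commands": [{"jaw": 0.03,"translation": [-0.007,0,0],"spin": 0},{"jaw": 0.03,"translation": [-0.011,0,0],"spin": 0},{"jaw": 0.03,"translation": [-0.012,0,0],"spin": 0},{"jaw": 0.03,"translation": [-0.012,0,0],"spin": 0},{"jaw": 0.03,"translation": [-0.012,0,0],"spin": 0},{"jaw": 0.03,"translation": [-0.012,0,0],"spin": 0},{"jaw": 0.03,"translation": [-0.012,0,0],"spin": 0},{"jaw": 0.03,"translation": [-0.012,0,0],"spin": 0}]}}

```text
time: 9.78
tool_pos: [568.5, -76.0, 87.8]
tcp_rot: [180.0, -0.0, 97.4]
ft_force: [1.1, 1.5, -4.5]
finger_gap: 35.4
grip_force: 51.0
```

{"fn": "carry_out", "kwargs": {"commands": [{"jaw": 0.03,"translation": [-0.012,0,0],"spin": 0},{"jaw": 0.03,"translation": [-0.012,0,0],"spin": 0},{"jaw": 0.03,"translation": [-0.012,0,0],"spin": 0},{"jaw": 0.03,"translation": [-0.012,0,0],"spin": 0},{"jaw": 0.03,"translation": [-0.012,0,0],"spin": 0},{"jaw": 0.03,"translation": [-0.012,0,0],"spin": 0},{"jaw": 0.03,"translation": [-0.01,0,0],"spin": 0},{"jaw": 0.03,"translation": [-0.005,0,0],"spin": 0}]}}

```text
time: 10.45
tool_pos: [579.7, -162.4, 87.8]
tcp_rot: [-180.0, 0.0, 97.3]
ft_force: [0.7, 2.4, -3.5]
finger_gap: 35.6
grip_force: 51.0
```

Run:
```python
from h import *
p=r.snapshot("top");s=r.snapshot("side");x=r.sense();print(x["tool_pos"],x["tcp_rot"],x["ft_force"],x["finger_gap"])
for t in("tape_hook","tape_mouth","slate_far_end","slate_near_end"):
  for pp,n in((p,"top"),(s,"side")):
    print(t,n,[(np.round(q["xy"],1).tolist(),round(q["score"],2)) for q in r.landmark_of(pp,t)[:3]])
a=p["pixels"][150:270,240:384];b=s["pixels"][200:310,240:372]
cv2.imwrite("pics/e.png",np.hstack([cv2.resize(a,(400,333),interpolation=3),cv2.resize(b,(400,333),interpolation=3)]))
```

```text
[ 579.59436018 -161.8043536    87.73566514] [-1.79989496e+02  4.32704026e-03  9.73295865e+01] [ 0.11486771  1.98867867 -4.26181042] 35.751408516940344
tape_hook top [([272.2, 225.5], 0.65)]
tape_hook side [([311.3, 268.8], 0.7), ([404.8, 390.8], 0.55)]
tape_mouth top [([125.9, 291.6], 0.81), ([208.4, 295.4], 0.44)]
tape_mouth side [([303.5, 237.4], 0.92), ([403.9, 394.0], 0.77)]
slate_far_end top [([270.4, 223.1], 0.78)]
slate_far_end side [([315.1, 275.1], 0.81)]
slate_near_end top [([352.3, 210.7], 0.85)]
slate_near_end side []
```

View pics/e.png

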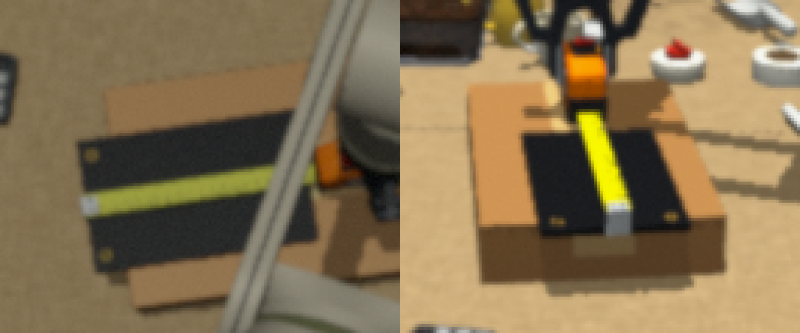

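Blade lies along the slate with its hook at left edge (90,205), and the case is just behind the near end with a gap of about 8 mm. Lowering onto the carton.

{"fn": "carry_out", "kwargs": {"commands": [{"jaw": 0.03,"translation": [0,0,0.004],"spin": 0},{"jaw": 0.03,"translation": [0,0,0.003],"spin": 0},{"jaw": 0.03,"translation": [0,0,0.002],"spin": 0},{"jaw": 0.03,"translation": [0,0,0.001],"spin": 0},{"jaw": 0.03,"translation": [0,0,0.001],"spin": 0},{"jaw": 0.03,"translation": [0,0,0],"spin": 0},{"jaw": 0.03,"translation": [0,0,0],"spin": 0},{"jaw": 0.03,"translation": [0,0,0],"spin": 0}]}}

```text
time: 11.62
tool_pos: [579.5, -160.8, 76.7]
tcp_rot: [-180.0, 0.0, 97.4]
ft_force: [-0.7, 1.9, -3.5]
finger_gap: 35.3
grip_force: 51.1
```

{"fn": "carry_out", "kwargs": {"commands": [{"jaw": 0.03,"translation": [0.002,0,0],"spin": 0},{"jaw": 0.03,"translation": [0.001,0,0],"spin": 0},{"jaw": 0.03,"translation": [0.001,0,0],"spin": 0},{"jaw": 0.03,"translation": [0.001,0,0],"spin": 0},{"jaw": 0.03,"translation": [0,0,0],"spin": 0},{"jaw": 0.03,"translation": [0,0,0],"spin": 0},{"jaw": 0.03,"translation": [0,0,0],"spin": 0},{"jaw": 0.03,"translation": [0,0,0],"spin": 0}]}}

```text
time: 12.28
tool_pos: [579.1, -156.1, 76.9]
tcp_rot: [180.0, 0.0, 97.4]
ft_force: [0.5, -3.8, -5.3]
finger_gap: 35.3
grip_force: 50.9
```

{"fn": "carry_out", "kwargs": {"commands": [{"jaw": 0.03,"translation": [0.001,0,0],"spin": 0},{"jaw": 0.03,"translation": [0.0005,0,0],"spin": 0},{"jaw": 0.03,"translation": [0,0,0],"spin": 0},{"jaw": 0.03,"translation": [0,0,0],"spin": 0},{"jaw": 0.03,"translation": [0,0,0],"spin": 0},{"jaw": 0.03,"translation": [0,0,0],"spin": 0},{"jaw": 0.03,"translation": [0,0,0],"spin": 0},{"jaw": 0.03,"translation": [0,0,0],"spin": 0}]}}

```text
time: 12.95
tool_pos: [578.8, -154.3, 76.9]
tcp_rot: [180.0, -0.0, 97.4]
ft_force: [-0.3, -2.6, -4.3]
finger_gap: 35.6
grip_force: 50.9
```

{"fn": "carry_out", "kwargs": {"commands": [{"jaw": 0.03,"translation": [0,0,0.0006],"spin": 0},{"jaw": 0.03,"translation": [0,0,0],"spin": 0},{"jaw": 0.03,"translation": [0,0,0],"spin": 0},{"jaw": 0.0854,"translation": [0,0,0],"spin": 0},{"jaw": 0.0854,"translation": [0,0,0],"spin": 0},{"jaw": 0.0854,"translation": [0,0,0],"spin": 0},{"jaw": 0.0854,"translation": [0,0,0],"spin": 0},{"jaw": 0.0854,"translation": [0,0,0],"spin": 0}]}}

```text
time: 13.62
tool_pos: [578.9, -154.1, 76.2]
tcp_rot: [180.0, -0.0, 97.4]
ft_force: [-0.8, 0.9, -0.2]
finger_gap: 85.2
grip_force: 0.0
```

{"fn": "carry_out", "kwargs": {"commands": [{"jaw": 0.0854,"translation": [0,0,-0.015],"spin": 0},{"jaw": 0.0854,"translation": [0,0,-0.03],"spin": 0},{"jaw": 0.0854,"translation": [0,0,-0.03],"spin": 0},{"jaw": 0,"translation": [0.018,0,-0.004],"spin": 0},{"jaw": 0,"translation": [0,0,0],"spin": 0},{"jaw": 0,"translation": [0,0,0],"spin": 0},{"jaw": 0,"translation": [0,0,0],"spin": 0},{"jaw": 0,"translation": [0,0,0],"spin": 0}]}}

```text
time: 14.28
tool_pos: [575.6, -136.6, 153.7]
tcp_rot: [-179.9, -0.1, 97.4]
ft_force: [-0.3, -0.0, -0.5]
finger_gap: 25.4
grip_force: 0.0
```

Run:
```python
from h import *
p=r.snapshot("top");s=r.snapshot("side");x=r.sense();print(x["tool_pos"],x["tcp_rot"],x["ft_force"],x["finger_gap"])
for t in("tape_hook","tape_mouth","tape_lock_tip","slate_far_end","slate_near_end"):
  for pp,n in((p,"top"),(s,"side")):
    print(t,n,[(np.round(q["xy"],1).tolist(),round(q["score"],2)) for q in r.landmark_of(pp,t)[:3]])
print(proj(s,[578.8-.129*18,-154+18,129]))
a=p["pixels"][150:270,240:384];b=s["pixels"][180:290,240:372]
cv2.imwrite("pics/f.png",np.hstack([cv2.resize(a,(400,333),interpolation=3),cv2.resize(b,(400,333),interpolation=3)]))
```

```text
[ 575.7600238  -136.69725841  153.8659865 ] [-1.79886081e+02 -4.65389889e-02  9.73696072e+01] [ 0.52786463 -0.17755929  0.31006945] 9.553194001948874
tape_hook top [([271.1, 225.9], 0.61), ([308.3, 216.5], 0.18)]
tape_hook side [([300.6, 241.6], 0.73), ([401.8, 392.4], 0.7), ([311.0, 274.3], 0.66)]
tape_mouth top [([349.8, 214.0], 0.87), ([128.5, 292.5], 0.59), ([209.7, 232.4], 0.57)]
tape_mouth side [([401.9, 389.3], 0.94), ([301.5, 242.4], 0.71)]
tape_lock_tip top [([477.4, 298.2], 0.64), ([136.9, 267.0], 0.45)]
tape_lock_tip side [([298.3, 215.0], 0.6), ([374.1, 245.5], 0.54), ([363.6, 381.2], 0.45)]
slate_far_end top [([270.6, 223.1], 0.93)]
slate_far_end side [([313.9, 274.3], 0.68)]
slate_near_end top []
slate_near_end side [([299.7, 240.3], 0.59)]
[[300.5481282  216.81262214]]
```

View pics/f.png

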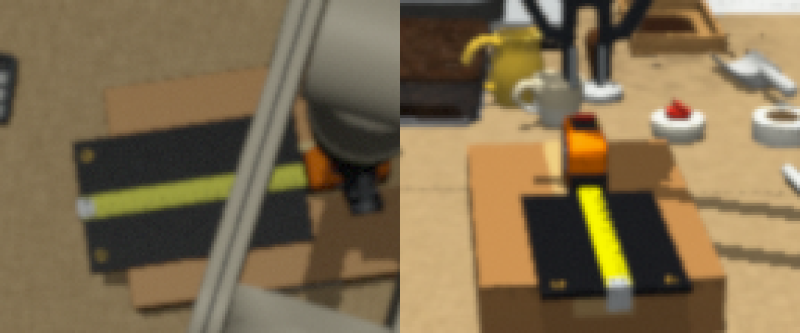

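Snug: the hook is at the slate's left edge (86,208) and the case front is against the near end (305,178). Pressing the lever with the closed fingers.

{"fn": "carry_out", "kwargs": {"commands": [{"jaw": 0,"translation": [0,0,0.008],"spin": 0},{"jaw": 0,"translation": [0,0,0.008],"spin": 0},{"jaw": 0,"translation": [0,0,0.006],"spin": 0},{"jaw": 0,"translation": [0,0,0.003],"spin": 0},{"jaw": 0,"translation": [0,0,0.002],"spin": 0},{"jaw": 0,"translation": [0,0,0.002],"spin": 0},{"jaw": 0,"translation": [0,0,0.001],"spin": 0},{"jaw": 0,"translation": [0,0,0.001],"spin": 0}]}}

```text
time: 15.55
tool_pos: [576.8, -136.4, 124.6]
tcp_rot: [180.0, 0.0, 97.4]
ft_force: [-1.5, 2.5, 5.1]
finger_gap: 0.0
grip_force: 2.2
```

{"fn": "carry_out", "kwargs": {"commands": [{"jaw": 0,"translation": [0,0,0.001],"spin": 0},{"jaw": 0,"translation": [0,0,0.001],"spin": 0},{"jaw": 0,"translation": [0,0,0.0005],"spin": 0},{"jaw": 0,"translation": [0,0,0.0005],"spin": 0},{"jaw": 0,"translation": [0,0,0],"spin": 0},{"jaw": 0,"translation": [0,0,0],"spin": 0},{"jaw": 0,"translation": [0,0,0],"spin": 0},{"jaw": 0,"translation": [0,0,0],"spin": 0}]}}

```text
time: 16.22
tool_pos: [576.6, -136.6, 121.2]
tcp_rot: [180.0, 0.0, 97.4]
ft_force: [0.5, 1.9, 3.1]
finger_gap: -0.1
grip_force: 1.3
```

{"fn": "carry_out", "kwargs": {"commands": [{"jaw": 0,"translation": [0,0,0.0005],"spin": 0},{"jaw": 0,"translation": [0,0,0.0005],"spin": 0},{"jaw": 0,"translation": [0,0,0],"spin": 0},{"jaw": 0,"translation": [0,0,0],"spin": 0},{"jaw": 0,"translation": [0,0,0],"spin": 0},{"jaw": 0,"translation": [0,0,0],"spin": 0},{"jaw": 0,"translation": [0,0,0],"spin": 0},{"jaw": 0,"translation": [0,0,0],"spin": 0}]}}

```text
time: 16.88
tool_pos: [576.6, -136.4, 120.5]
tcp_rot: [180.0, 0.0, 97.4]
ft_force: [-0.8, 3.6, 5.7]
finger_gap: -0.3
grip_force: 2.7
```

{"fn": "carry_out", "kwargs": {"commands": [{"jaw": 0,"translation": [0,0,0.0005],"spin": 0},{"jaw": 0,"translation": [0,0,0.0005],"spin": 0},{"jaw": 0,"translation": [0,0,0],"spin": 0},{"jaw": 0,"translation": [0,0,0],"spin": 0},{"jaw": 0,"translation": [0,0,0],"spin": 0},{"jaw": 0,"translation": [0,0,0],"spin": 0},{"jaw": 0,"translation": [0,0,0],"spin": 0},{"jaw": 0,"translation": [0,0,0],"spin": 0}]}}

```text
time: 17.55
tool_pos: [576.7, -136.4, 120.4]
tcp_rot: [180.0, 0.0, 97.4]
ft_force: [-2.3, 3.8, 11.2]
finger_gap: -0.0
grip_force: 5.7
```

{"fn": "carry_out", "kwargs": {"commands": [{"jaw": 0,"translation": [0,0,0.0006],"spin": 0},{"jaw": 0,"translation": [0,0,0],"spin": 0},{"jaw": 0,"translation": [0,0,0],"spin": 0},{"jaw": 0,"translation": [0,0,0],"spin": 0},{"jaw": 0,"translation": [0,0,-0.002],"spin": 0},{"jaw": 0,"translation": [0,0,-0.008],"spin": 0},{"jaw": 0,"translation": [0,0,-0.02],"spin": 0},{"jaw": 0.0854,"translation": [0,0,-0.02],"spin": 0}]}}

```text
time: 18.22
tool_pos: [575.1, -136.5, 167.6]
tcp_rot: [-179.8, -0.1, 97.4]
ft_force: [0.8, -0.6, 0.4]
finger_gap: 11.0
grip_force: 0.0
```

{"fn": "carry_out", "kwargs": {"commands": [{"jaw": 0.0854,"translation": [-0.018,0,0],"spin": 0},{"jaw": 0.0854,"translation": [0,0,0],"spin": 0},{"jaw": 0.0854,"translation": [0,0,0],"spin": 0},{"jaw": 0.0854,"translation": [0,0,0],"spin": 0},{"jaw": 0.0854,"translation": [0,0,0],"spin": 0},{"jaw": 0.0854,"translation": [0,0,0],"spin": 0},{"jaw": 0.0854,"translation": [0,0,0],"spin": 0},{"jaw": 0.0854,"translation": [0,0,0],"spin": 0}]}}

```text
time: 18.88
tool_pos: [578.6, -154.0, 168.3]
tcp_rot: [-180.0, -0.0, 97.4]
ft_force: [0.6, -0.3, 0.2]
finger_gap: 85.0
grip_force: 0.0
```

Run:
```python
from h import *
p=r.snapshot("top");s=r.snapshot("side");x=r.sense();print(x["tool_pos"],x["tcp_rot"],x["ft_force"],x["finger_gap"])
for t in("tape_hook","tape_mouth"):
  for pp,n in((p,"top"),(s,"side")):
    print(t,n,[(np.round(q["xy"],1).tolist(),round(q["score"],2)) for q in r.landmark_of(pp,t)[:3]])
a=p["pixels"][150:270,240:384];b=s["pixels"][190:256,260:340]
cv2.imwrite("pics/l.png",np.hstack([cv2.resize(a,(400,333),interpolation=3),cv2.resize(b,(400,333),interpolation=3)]))
```

```text
[ 578.72842525 -154.17859381  168.49639273] [-1.79988212e+02 -3.53337129e-03  9.74026150e+01] [-0.29090152 -0.3766617  -0.74190449] 85.6869758376435
tape_hook top [([268.1, 227.2], 0.52), ([208.4, 296.6], 0.49)]
tape_hook side [([314.0, 272.1], 0.67), ([402.0, 390.5], 0.61)]
tape_mouth top [([126.9, 291.7], 0.95), ([347.7, 212.1], 0.73)]
tape_mouth side [([300.8, 244.4], 0.89), ([402.4, 390.8], 0.59), ([328.7, 223.5], 0.54)]
```

View pics/l.png

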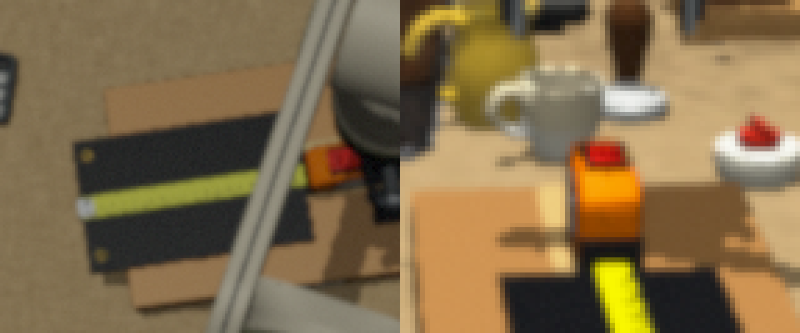

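The lever is flat (side crop (605,155) now lies flush) and the tape is still snug. Regrasping.

{"fn": "carry_out", "kwargs": {"commands": [{"jaw": 0.0854,"translation": [0,0,0.02],"spin": 0},{"jaw": 0.0854,"translation": [0,0,0.025],"spin": 0},{"jaw": 0.0854,"translation": [0,0,0.025],"spin": 0},{"jaw": 0.0854,"translation": [0,0,0.015],"spin": 0},{"jaw": 0.0854,"translation": [0,0,0.006],"spin": 0},{"jaw": 0.0854,"translation": [0,0,0],"spin": 0},{"jaw": 0.03,"translation": [0,0,0],"spin": 0},{"jaw": 0.03,"translation": [0,0,0],"spin": 0}]}}

```text
time: 19.85
tool_pos: [580.0, -154.8, 79.4]
tcp_rot: [179.9, 0.1, 97.4]
ft_force: [-0.4, 0.2, 0.5]
finger_gap: 63.9
grip_force: 0.0
```

{"fn": "carry_out", "kwargs": {"commands": [{"jaw": 0.03,"translation": [0,0,0],"spin": 0},{"jaw": 0.03,"translation": [0,0,0],"spin": 0},{"jaw": 0.03,"translation": [0,0,0],"spin": 0},{"jaw": 0.03,"translation": [0,0,0],"spin": 0},{"jaw": 0.03,"translation": [0,0,0],"spin": 0},{"jaw": 0.03,"translation": [0,0,0],"spin": 0},{"jaw": 0.03,"translation": [0,0,0],"spin": 0},{"jaw": 0.03,"translation": [0,0,0],"spin": 0}]}}

```text
time: 20.52
tool_pos: [579.6, -154.7, 79.2]
tcp_rot: [179.9, 0.1, 97.4]
ft_force: [-2.4, 0.8, 5.9]
finger_gap: 35.0
grip_force: 51.4
```

{"fn": "carry_out", "kwargs": {"commands": [{"jaw": 0.03,"translation": [0,0,-0.003],"spin": 0},{"jaw": 0.03,"translation": [0,0,-0.004],"spin": 0},{"jaw": 0.03,"translation": [0,0,-0.005],"spin": 0},{"jaw": 0.03,"translation": [0,0,-0.006],"spin": 0},{"jaw": 0.03,"translation": [0,0,-0.006],"spin": 0},{"jaw": 0.03,"translation": [0,0,-0.006],"spin": 0},{"jaw": 0.03,"translation": [0,0,-0.01],"spin": 0},{"jaw": 0.03,"translation": [0,0,0],"spin": 0}]}}

```text
time: 21.18
tool_pos: [580.3, -154.8, 120.6]
tcp_rot: [179.8, 0.1, 97.4]
ft_force: [0.4, 0.2, -3.1]
finger_gap: 35.3
grip_force: 51.1
```

Run:
```python
from h import *
p=r.snapshot("top");s=r.snapshot("side");x=r.sense();print(x["tool_pos"],x["tcp_rot"],x["ft_force"],x["finger_gap"])
for t in("tape_hook","tape_mouth","slate_far_end"):
  for pp,n in((p,"top"),(s,"side")):
    print(t,n,[(np.round(q["xy"],1).tolist(),round(q["score"],2)) for q in r.landmark_of(pp,t)[:3]])
u=np.array([-.129,.992,0]);f=x["tool_pos"]+u*42;f[2]-=11
print("pred mouth",proj(s,f),"hook",proj(s,f+200*u),"top hook",proj(p,f+200*u))
```

```text
[ 579.45930805 -154.5311831   118.68758594] [1.79902323e+02 4.79620129e-02 9.73956115e+01] [-0.04347174 -0.20915735 -3.98229682] 35.26904989116285
tape_hook top [([266.6, 224.3], 0.62), ([485.1, 197.2], 0.57)]
tape_hook side [([313.1, 258.6], 0.53), ([400.7, 393.7], 0.41)]
tape_mouth top [([349.4, 208.2], 0.87), ([127.6, 293.7], 0.68)]
tape_mouth side [([301.7, 228.9], 0.92), ([403.1, 392.6], 0.81)]
slate_far_end top [([271.4, 222.6], 0.86)]
slate_far_end side [([314.6, 274.7], 0.88), ([395.0, 335.1], 0.38)]
pred mouth [[301.2576089  227.09887522]] hook [[311.26407444 257.03113704]] top hook [[269.21841512 221.39300482]]
```

{"fn": "carry_out", "kwargs": {"commands": [{"jaw": 0.03,"translation": [0,0,-0.015],"spin": 0},{"jaw": 0.03,"translation": [0,0,-0.025],"spin": 0},{"jaw": 0.03,"translation": [0,0,-0.015],"spin": 0},{"jaw": 0.03,"translation": [0,0,-0.005],"spin": 0.05},{"jaw": 0.03,"translation": [0,0,0],"spin": 0.08},{"jaw": 0.03,"translation": [0,0,0],"spin": 0.08},{"jaw": 0.03,"translation": [0,0,0],"spin": 0.075},{"jaw": 0.03,"translation": [0,0,0],"spin": 0.04}]}}

```text
time: 22.25
tool_pos: [578.6, -154.3, 177.3]
tcp_rot: [-180.0, -0.0, 78.5]
ft_force: [-0.6, -1.0, -4.8]
finger_gap: 35.3
grip_force: 51.1
```

{"fn": "carry_out", "kwargs": {"commands": [{"jaw": 0.03,"translation": [0.01,-0.0033,0],"spin": 0},{"jaw": 0.03,"translation": [0.02,-0.0066,0],"spin": 0},{"jaw": 0.03,"translation": [0.03,-0.01,0],"spin": 0},{"jaw": 0.03,"translation": [0.03,-0.01,0],"spin": 0},{"jaw": 0.03,"translation": [0.03,-0.01,0],"spin": 0},{"jaw": 0.03,"translation": [0.03,-0.01,0],"spin": 0},{"jaw": 0.03,"translation": [0.03,-0.01,0],"spin": 0},{"jaw": 0.03,"translation": [0.03,-0.01,0],"spin": 0}]}}

```text
time: 22.92
tool_pos: [550.2, 67.3, 177.4]
tcp_rot: [-180.0, -0.0, 78.9]
ft_force: [1.8, 0.8, -4.0]
finger_gap: 35.5
grip_force: 51.0
```

{"fn": "carry_out", "kwargs": {"commands": [{"jaw": 0.03,"translation": [0.03,-0.01,0],"spin": 0},{"jaw": 0.03,"translation": [0.03,-0.01,0],"spin": 0},{"jaw": 0.03,"translation": [0.03,-0.01,0],"spin": 0},{"jaw": 0.03,"translation": [0.03,-0.01,0],"spin": 0},{"jaw": 0.03,"translation": [0.025,-0.008,0],"spin": 0},{"jaw": 0.03,"translation": [0.015,-0.005,0],"spin": 0},{"jaw": 0.03,"translation": [0.008,-0.002,0],"spin": 0},{"jaw": 0.03,"translation": [0,0,0],"spin": 0}]}}

```text
time: 23.58
tool_pos: [529.1, 242.6, 177.3]
tcp_rot: [-180.0, -0.0, 79.0]
ft_force: [0.0, 0.3, -4.7]
finger_gap: 35.7
grip_force: 51.0
```

Run:
```python
from h import *
x=r.sense();print(x["tool_pos"],x["tcp_rot"],x["ft_force"],x["finger_gap"])
```

```text
[529.06877344 242.59876031 177.30097826] [-1.79961302e+02 -1.11166514e-02  7.89615954e+01] [ 0.00487001  0.26483458 -4.71664584] 35.733446870006595
```

{"fn": "carry_out", "kwargs": {"commands": [{"jaw": 0.03,"translation": [0,0,0.015],"spin": 0},{"jaw": 0.03,"translation": [0,0,0.025],"spin": 0},{"jaw": 0.03,"translation": [0,0,0.025],"spin": 0},{"jaw": 0.03,"translation": [0,0,0.025],"spin": 0},{"jaw": 0.03,"translation": [0,0,0.02],"spin": 0},{"jaw": 0.03,"translation": [0,0,0.012],"spin": 0},{"jaw": 0.03,"translation": [0,0,0.006],"spin": 0},{"jaw": 0.03,"translation": [0,0,0],"spin": 0}]}}

```text
time: 24.25
tool_pos: [529.2, 239.7, 48.3]
tcp_rot: [-179.9, 0.1, 78.7]
ft_force: [-0.4, -0.7, -4.6]
finger_gap: 35.6
grip_force: 50.9
```

{"fn": "carry_out", "kwargs": {"commands": [{"jaw": 0.03,"translation": [0,0,0.001],"spin": 0},{"jaw": 0.03,"translation": [0,0,0.001],"spin": 0},{"jaw": 0.03,"translation": [0,0,0],"spin": 0},{"jaw": 0.03,"translation": [0,0,0],"spin": 0},{"jaw": 0.03,"translation": [0,0,0],"spin": 0},{"jaw": 0.03,"translation": [0,0,0],"spin": 0},{"jaw": 0.03,"translation": [0,0,0],"spin": 0},{"jaw": 0.03,"translation": [0,0,0],"spin": 0}]}}

```text
time: 24.92
tool_pos: [529.9, 240.8, 47.7]
tcp_rot: [180.0, -0.0, 78.8]
ft_force: [-0.3, 0.2, -4.7]
finger_gap: 35.0
grip_force: 50.9
```

{"fn": "carry_out", "kwargs": {"commands": [{"jaw": 0.03,"translation": [0,0,0.001],"spin": 0},{"jaw": 0.03,"translation": [0,0,0.001],"spin": 0},{"jaw": 0.03,"translation": [0,0,0],"spin": 0},{"jaw": 0.03,"translation": [0,0,0],"spin": 0},{"jaw": 0.03,"translation": [0,0,0],"spin": 0},{"jaw": 0.03,"translation": [0,0,0],"spin": 0},{"jaw": 0.03,"translation": [0,0,0],"spin": 0},{"jaw": 0.03,"translation": [0,0,0],"spin": 0}]}}

```text
time: 25.58
tool_pos: [529.9, 240.7, 45.6]
tcp_rot: [180.0, -0.0, 78.8]
ft_force: [-0.5, -0.1, -4.9]
finger_gap: 35.3
grip_force: 50.9
```

{"fn": "carry_out", "kwargs": {"commands": [{"jaw": 0.03,"translation": [0,0,0.0005],"spin": 0},{"jaw": 0.03,"translation": [0,0,0.0005],"spin": 0},{"jaw": 0.03,"translation": [0,0,0],"spin": 0},{"jaw": 0.03,"translation": [0,0,0],"spin": 0},{"jaw": 0.03,"translation": [0,0,0],"spin": 0},{"jaw": 0.03,"translation": [0,0,0],"spin": 0},{"jaw": 0.03,"translation": [0,0,0],"spin": 0},{"jaw": 0.03,"translation": [0,0,0],"spin": 0}]}}

```text
time: 26.25
tool_pos: [530.0, 240.8, 44.8]
tcp_rot: [180.0, -0.0, 78.8]
ft_force: [-2.5, -1.8, 0.9]
finger_gap: 34.9
grip_force: 51.4
```

Contact. Releasing and rising.

{"fn": "carry_out", "kwargs": {"commands": [{"jaw": 0.0854,"translation": [0,0,0],"spin": 0},{"jaw": 0.0854,"translation": [0,0,0],"spin": 0},{"jaw": 0.0854,"translation": [0,0,0],"spin": 0},{"jaw": 0.0854,"translation": [0,0,0],"spin": 0},{"jaw": 0.0854,"translation": [0,0,0],"spin": 0},{"jaw": 0.0854,"translation": [0,0,0],"spin": 0},{"jaw": 0.0854,"translation": [0,0,0],"spin": 0},{"jaw": 0.0854,"translation": [0,0,0],"spin": 0}]}}

```text
time: 26.92
tool_pos: [529.9, 240.8, 44.6]
tcp_rot: [-180.0, -0.0, 78.8]
ft_force: [0.5, -0.7, 0.4]
finger_gap: 85.5
grip_force: 0.0
```

{"fn": "carry_out", "kwargs": {"commands": [{"jaw": 0.0854,"translation": [0,0,-0.01],"spin": 0},{"jaw": 0.0854,"translation": [0,0,-0.02],"spin": 0},{"jaw": 0.0854,"translation": [0,0,-0.03],"spin": 0},{"jaw": 0.0854,"translation": [0,0,-0.03],"spin": 0},{"jaw": 0.0854,"translation": [0,0,-0.03],"spin": 0},{"jaw": 0.0854,"translation": [0,0,-0.03],"spin": 0},{"jaw": 0.0854,"translation": [0,0,-0.02],"spin": 0},{"jaw": 0.0854,"translation": [0,0,0],"spin": 0}]}}

```text
time: 27.58
tool_pos: [532.7, 241.8, 222.0]
tcp_rot: [179.5, -0.3, 78.8]
ft_force: [0.6, -0.2, 0.7]
finger_gap: 85.4
grip_force: 0.0
```

{"fn": "carry_out", "kwargs": {"commands": [{"jaw": 0.0854,"translation": [-0.02,0,0],"spin": 0},{"jaw": 0.0854,"translation": [-0.035,0,0],"spin": 0},{"jaw": 0.0854,"translation": [-0.035,0,0],"spin": 0},{"jaw": 0.0854,"translation": [-0.035,0,0],"spin": 0},{"jaw": 0.0854,"translation": [-0.035,0,0],"spin": 0},{"jaw": 0.0854,"translation": [-0.02,0,0],"spin": 0},{"jaw": 0.0854,"translation": [0,0,0],"spin": 0},{"jaw": 0.0854,"translation": [0,0,0],"spin": 0}]}}

```text
time: 28.25
tool_pos: [494.7, 63.4, 214.9]
tcp_rot: [180.0, -0.0, 78.6]
ft_force: [0.2, -0.1, -0.6]
finger_gap: 85.2
grip_force: 0.0
```

Run:
```python
from h import *
p=r.snapshot("top");s=r.snapshot("side")
H=at(p,r.landmark_of(p,"tape_mouth")[0]["xy"],31)
for t in("tape_hook","tape_mouth"):
  print(t,[(np.round(at(p,q["xy"],31)[:2]),round(q["score"],2)) for q in r.landmark_of(p,t)])
a=p["pixels"][180:280,100:220];b=s["pixels"][290:390,260:380]
cv2.imwrite("pics/z.png",np.hstack([cv2.resize(a,(400,333),interpolation=3),cv2.resize(b,(400,333),interpolation=3)]))
```

```text
tape_hook [(array([566., 483.]), 0.72)]
tape_mouth [(array([537., 292.]), 0.7), (array([391., 446.]), 0.68)]
```

View pics/z.png

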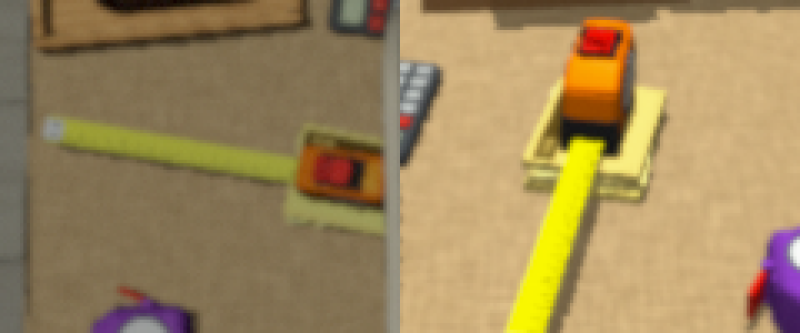

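The tape stands upright on the slips with the blade out (hook at crop (53,128)) and the lever flat. Handing in.

```bash
python3 -c "
from bench import r
print(r.hand_in())"
```

```text
the job is handed in; nothing more can be done
None
```

I measured the slate, locked the tape and stood it upright on the order slips with the measured length still out. The job is handed in, but the hand-in returned no verdict, and the slate shifted by an estimated 3–4 mm when I brought the case up against it.

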